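Hang the tall bracket on the bracket tree

ROBOT

A 6-joint arm with a two-finger parallel gripper is mounted at the origin on the work surface. World frame = base frame: x ahead of the robot, y to its left, z up, the work surface at z = 0. Lengths are in mm, angles in rad, forces in N, time in s.
With the tool pointing down it reaches from about 325 to 750 mm from the base axis. Payload 7.6 kg.
Tool frame: the origin (TCP) lies on the centre line of the jaws, within the pads' length; the fingertips stand 25 mm ahead of it and the grasp point (between the pads) lies 6 mm ahead of it; z points along the fingers, y is the line along which they close (so a half turn about z gives the same grasp; the last joint's range is limited). The gripper opens to 85 mm and grips with 20 to 120 N. Pads are 22 mm wide; open, the fingers measure 114 mm over their backs; the gripper's body (76 mm by 85 mm) begins 54 mm behind the grasp point. The pads swing forward as they close: fully open they stand 13 mm farther back than shut.
Start: joints at [1.266, 0.052, 1.401, -0, 1.689, -0.07], TCP at [122.121, 510.617, 256.323] pointing down, gripper open.
Joint ranges: [-2.9, 2.9], [-0.91, 2.17], [0.12, 2.37], [-1.06, 4.2], [0.26, 2.73], [-2.93, 2.93]. Speed limits (rad/s): [2.57, 2.57, 3.01, 3.14, 3.14, 3.14].

INTERFACE

Orientations are given as a unit quaternion [w, x, y, z].
In Python, from plant import bot, viewer, close_job gives the robot as it stands.
- The arm moves only by the tool send_rows, never from a script. Its argument "increments" is text: rows parted by semicolons, each of 7 numbers parted by spaces: the opening, from 0 (shut) to 1 (fully open), then the shift along the tool's x, y, z in m, then the turn, a rotation vector about the tool's x, y, z in rad. A call has 1 to 20 rows; each row is the pose to reach, as a shift and turn from the pose commanded when the call began, along the tool's axes at that moment; what a row does not reach only later rows make up. A row lasts 1/8 s, in which the tool goes at most 62.5 mm and 10.7 degrees, less where a joint would pass 70% of its speed; a pose out of reach is approached as far as the arm can. A call with a gripper value outside its range is refused whole. The fingers move at their own pace and stop on an object; the grip force is fixed at half the most. Time passes only in rows, so rows that repeat a pose let the fingers close. It gives the time, the measured TCP pose, the force, the opening and the grip force at its end, in the units of the state.
- bot.state(): the state, without advancing time (a new reading comes with each control period).
- viewer.read_camera(name): name is "scene" or "top" or "wrist"; returns (picture, depth): 480x640x3 uint8, blue, green, red; 480x640 float32, mm along the optical axis (not along the pixel's ray), 0 where there is no reading.
- viewer.get_calibration(name): a dict with "K" (3x3 intrinsics, pixels), "camera_from_world" (4x4, takes a point from world to camera coordinates). Camera axes: x right, y down, z forward; pixel columns grow to the right and rows downward; lengths in mm; the calibration is good to about 2 mm. A picture is of the moment at which its call begins: read the wrist's pose just before it. get_calibration takes no time and is no camera call; for the wrist camera it gives the pose at the moment of the call.
- close_job(): hands the job in; it is judged then, once.
Trained networks look in the newest picture that a camera, given by its name, has taken for a name from the list of things; names that differ only in an ending like _2 or _b are one class to them, and where a whole thing is asked for, a point or a joint stands for the part that bears it (a point fixed in the world has none). Each returns a list of dicts, best first, with "confidence" (0 to 1); they miss things now and then, are a little off and sometimes report something else, mostly with a low value. They report only what shows in the picture. A call takes as long as a camera call.
- viewer.search_frame(camera, target): "position" ([row, column] as shares, 0 to 1, of the picture: columns of its width, rows of its height, amid what is visible of it).
The state is a dict: "clock": time; "q": joint angles; "qvel": joint speeds; "tau": joint torques, N m; "position": TCP position; "tool_rot": TCP orientation; "contact_force": force on the tool from outside, world axes, zero at the start; "torque": the same for the moment, N m; "opening": finger opening in mm; "gripper_force": force on a finger pad.
Only numpy, scipy, OpenCV 4.12 (cv2) and the standard library are available. Lean on these libraries where they do the work, as an engineer would, in place of code of your own. Each camera call takes 0.05 s, during which the arm holds its last target. There are 200 camera calls.

TASK

Swing the turning head of the bracket tree until its empty branch stands over the pointer foot of the tree's base, and then hang the tall bridge bracket that stands on the desk astride that empty branch, so that it hangs upright from it. Leave the low bracket where it stands.

Things in the scene. Friction and masses are not known exactly. Their poses are not given: they have to be found in the camera images.
- tree_head (a joint): Turn of the tree's head about its upright axis, rad, + counter-clockwise from above; 0 = empty branch over the pointer foot (flat bar 30 mm wide, out to 155 mm from the axis, roughly towards the robot). Starts at 0.8 to 2.1, range -2.6 to 2.6, 1.5 N at a branch end turns it, stays put. Three like branches 120 degrees apart, two taken by brackets fixed on them. Hub 32 mm wide, 135 mm high.
- free_branch (a point): Point on the centre line of the empty branch, a level steel rod 10 mm thick: 70 mm out from the tree's axis, 115 mm above the desk. Turns with the head: -x points outward along the rod, z up. At the rod's end, 60 mm farther out, stands an upright round peg, 14 mm thick, its top 152 mm above the desk (32 mm over the rod): pinch or push it to swing the head.
- bracket_mid (a point): Centre (58 mm up) of the loose tall bracket, 116 mm high, 150 g: aluminium inverted U, 36 mm long in x, two legs 34 mm apart inside in y, feet 80 mm over all in y. Roof: a ridge along x, inner peak 69 mm up, self-centring on a rod. Grasp the black post on top, 16 x 16 mm, sides along x and y, 75 to 116 mm up. Hung: x along the rod, either way round, this point 6 mm below the rod's centre line.
- low_bracket: Bystander: a low bridge bracket of the same aluminium, 35 mm high, 80 mm (y) by 36 mm (x) over its feet, without a grip post. Loose. Origin at the centre of its underside.

How it is judged:
By the outcome, as a careful person would: the job done as asked, in the order asked, and still so for the second after the job is handed in, with the robot touching nothing.
It also fails if it takes over 50 s, if anything falls off the work surface, if the arm or the gripper's body presses on something with over 40 N, if the wrist force passes 120 N, or if a joint passes its speed limit or range.

## Working session

There is one attempt and no reset: what is moved stays moved. The work goes in short steps, Python scripts to look and compute and a tool call to move; the robot and the scene stay as the last step left them, time stands still between calls to the robot, and variables do not carry over. Pictures are saved under pics/ and viewed, at most 10 in all, crops included, and the job is handed in when it is done.

Besides the shell and the picture viewer there is one more tool, called after ">>>" as a command line: name --argument value ..., lists and objects as JSON in quotes. send_rows: Moves the arm, as the interface text tells. Its arguments: {"type":"object","properties":{"increments":{"type":"string"}},"required":["increments"]}

```bash
mkdir -p pics; ls
cat > h.py <<'E'
import numpy as np, cv2
from plant import bot, viewer
def cloud(n, name=None):
    c=viewer.get_calibration(n); im,d=viewer.read_camera(n)
    K=np.array(c["K"]); T=np.linalg.inv(np.array(c["camera_from_world"]))
    v,u=np.mgrid[:480,:640]
    P=np.stack([(u-K[0,2])/K[0,0]*d,(v-K[1,2])/K[1,1]*d,d,np.ones_like(d)],-1)@T.T
    P=P[...,:3]; P[d<=0]=np.nan
    if name: cv2.imwrite("pics/"+name,im)
    return im,d,P
def proj(n,p):
    c=viewer.get_calibration(n); q=np.array(c["camera_from_world"])@np.r_[p,1]; q=np.array(c["K"])@q[:3]
    return q[:2]/q[2]
E
python3 - <<'E'
from h import *
print(bot.state())
for n in("scene","top"):
    im,d,P=cloud(n,n+"0.png")
    for t in("tree_head","free_branch","bracket_mid","low_bracket"):
        for r in viewer.search_frame(n,t)[:2]:
            v,u=int(r["position"][0]*480),int(r["position"][1]*640)
            print(n,t,round(r["confidence"],2),(u,v),P[v,u].round())
E
```

```text
pics
{'clock': 0.0, 'q': array([ 1.26569202e+00,  5.28291693e-02,  1.40176570e+00, -1.72711825e-05,
        1.68860795e+00, -7.03103213e-02]), 'qvel': array([-0.00044312,  0.00219218,  0.0015519 ,  0.00029725, -0.00042629,
       -0.00155098]), 'tau': array([ 7.87578847e-04, -3.81666648e+01, -3.60188162e+01,  1.60761090e-06,
        6.03922716e-03, -4.12330394e-05]), 'position': array([122.0414204 , 510.3341378 , 255.45569515]), 'tool_rot': array([-1.41807481e-04,  1.17128482e-01,  9.93116444e-01, -7.92538048e-04]), 'contact_force': array([ 0.19930996, -0.25746356, -0.06074255]), 'torque': array([-0.05759063, -0.00705357,  0.00371706]), 'gripper_force': 0.0, 'opening': 85.02677794525388}
scene tree_head 0.61 (481, 296) [638. 163. 151.]
scene free_branch 0.8 (480, 293) [455. 169.  14.]
scene bracket_mid 0.67 (241, 217) [ 381. -317.    1.]
scene low_bracket 0.82 (176, 264) [ 595. -323.   28.]
top tree_head 0.58 (172, 213) [567. 149. 135.]
top free_branch 0.63 (172, 210) [572. 149. 135.]
top bracket_mid 0.94 (419, 294) [ 446. -269.   71.]
top low_bracket 0.69 (447, 225) [nan nan nan]
```

View pics/scene0.png

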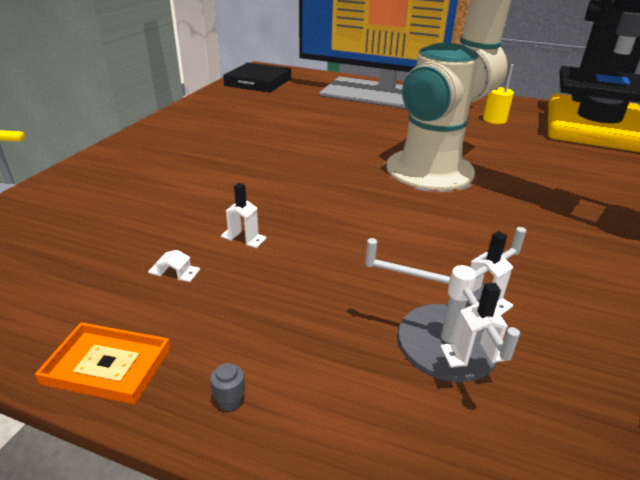

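View pics/top0.png

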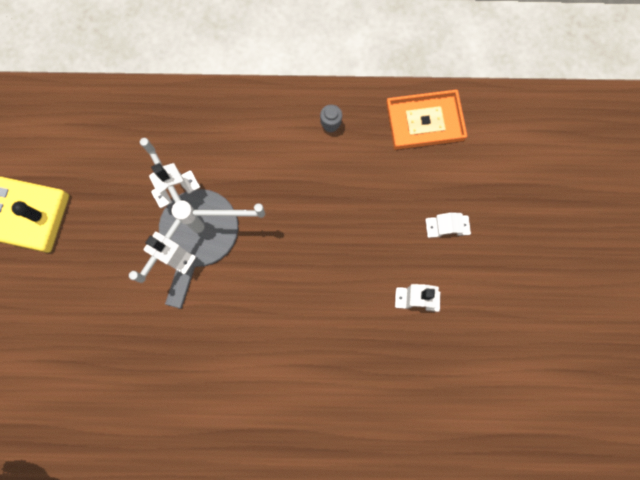

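The scene picture shows the tree on the right with its free peg at (371,250), the tall bracket at (243,220) and the low bracket at (176,265). In the top picture the hub top is at (182,210), the free peg at (259,210), the pointer foot's end at about (177,305), the post at (428,295) and the low bracket at (448,225).

Run:
```python
from h import *
im,d,P=cloud("top"); im2,d2,P2=cloud("scene")
g=im.astype(int).sum(2); sat=im.max(2).astype(int)-im.min(2)
def st(m,s):
    p=P[m]; r=cv2.minAreaRect(p[:,:2].astype(np.float32)); print(s,len(p),np.median(p,0).round(1),"rect",np.round(r[0],1),np.round(r[1],1),round(r[2],1))
def box(u0,u1,v0,v1):
    m=np.zeros(d.shape,bool); m[v0:v1,u0:u1]=1; return m&np.isfinite(P[...,2])
Z=P[...,2]
st(box(165,200,195,228)&(Z>129)&(Z<142),"hub")
st(box(245,275,198,225)&(Z>140),"peg")
st(box(200,250,203,222)&(Z>105)&(Z<130),"rod")
st(box(150,245,185,270)&(sat<25)&(g<270)&(Z<30)&(Z>2),"disk")
f=box(160,200,274,312)&(sat<25)&(g<270); st(f&(Z<30),"foot")
p=P[f][:,:2]; c=p.mean(0); w,V=np.linalg.eigh(np.cov(p.T)); print("foot axis",V[:,1],"z",np.median(Z[f]))
st(box(390,450,280,320)&(Z>95),"post")
m=box(390,450,280,320)&(Z>3)&(Z<12)&(sat<40)&(g>450);st(m,"feet")
m=box(390,450,275,320)&(Z>60)&(Z<82);st(m,"roof")
for nm,PP,b in(("post2",P2,(232,252,180,206)),("peg2",P2,(362,380,235,264)),("hub2",P2,(445,478,262,285))):
    q=PP[b[2]:b[3],b[0]:b[1]].reshape(-1,3); z0=dict(post2=80,peg2=125,hub2=130)[nm]; q=q[(q[:,2]>z0)&(q[:,2]<165)]; print(nm,len(q),np.median(q,0).round(1),q.max(0).round(1),q.min(0).round(1))
```

```text
hub 287 [572.5 134.5 135.2] rect [572.7 134.8] [30.5 30.3] 46.6
peg 67 [572.8   4.7 152.1] rect [573.9   4.8] [12.5 12.3] 52.8
rod 300 [573.   65.  119.5] rect [573.5  65. ] [ 9.8 83.3] 0.7
disk 746 [569.  130.9  12.3] rect [578.6 120.1] [147.6 115. ] 22.7
foot 118 [463.4 168.2  11.5] rect [456.6 163.9] [29.6 64. ] 74.7
foot axis [-0.96875834  0.2480066 ] z 11.504006754216562
post 125 [ 442.9 -275.9  115.7] rect [ 443.5 -277.1] [16.3 15.7] 0.8
feet 249 [ 444.7 -249.7    5.7] rect [ 448.4 -278.3] [82.1 45. ] 85.9
roof 418 [ 440.7 -270.2   69.1] rect [ 444.  -278.1] [46.8 36.4] 85.4
post2 235 [ 452.5 -273.7  100.8] [ 457.5 -268.4  118.8] [ 438.2 -285.7   80. ]
peg2 190 [581.2   7.2 142.7] [585.   12.9 154.5] [ 5.697e+02 -4.000e-01  1.251e+02]
hub2 329 [580.2 136.2 135.8] [591.8 151.7 138.3] [560.  120.2 130.1]
```

```bash
cat >> h.py <<'E'
from scipy.spatial.transform import Rotation as R
def plan(*tg):
    """targets (x,y,z,yaw of tool y deg), tool kept straight down; rows from the measured pose"""
    s=bot.state(); q=s["tool_rot"]; R0=R.from_quat(np.r_[q[1:],q[0]]); p0=s["position"]
    print("t",round(s["clock"],2),"tcp",p0.round(1),"yaw",np.degrees(np.arctan2(R0.as_matrix()[1,1],R0.as_matrix()[0,1])).round(1),"q",s["q"].round(2),"open",round(s["opening"],1),"F",s["contact_force"].round(1))
    for x,y,z,a in tg:
        a=np.radians(a); Y=np.array([np.cos(a),np.sin(a),0]);Z=np.array([0,0,-1.]);M=R.from_matrix(np.c_[np.cross(Y,Z),Y,Z])
        print((x,y,z),(R0.inv().apply(np.array([x,y,z])-p0)/1e3).round(4),(R0.inv()*M).as_rotvec().round(3))
E
python3 -c "
from h import *
plan((573,4.7,250,0),(573,4.7,200,0))"
```

```text
t 0.6 tcp [122.1 510.6 256.3] yaw 76.5 q [ 1.27  0.05  1.4   0.    1.69 -0.07] open 85.4 F [ 0.4 -0.2  0.5]
(573, 4.7, 250) [-0.5562 -0.3872  0.0063] [ 0.    -0.     1.336]
(573, 4.7, 200) [-0.5562 -0.3872  0.0563] [ 0.    -0.     1.336]
```

>>> send_rows --increments "0.7 -0.556 -0.387 0.006 0 0 1.336;0.7 -0.556 -0.387 0.006 0 0 1.336;0.7 -0.556 -0.387 0.006 0 0 1.336;0.7 -0.556 -0.387 0.006 0 0 1.336;0.7 -0.556 -0.387 0.006 0 0 1.336;0.7 -0.556 -0.387 0.006 0 0 1.336;0.7 -0.556 -0.387 0.006 0 0 1.336;0.7 -0.556 -0.387 0.006 0 0 1.336;0.7 -0.556 -0.387 0.006 0 0 1.336;0.7 -0.556 -0.387 0.006 0 0 1.336;0.7 -0.556 -0.387 0.006 0 0 1.336;0.7 -0.556 -0.387 0.006 0 0 1.336;0.7 -0.556 -0.387 0.006 0 0 1.336;0.7 -0.556 -0.387 0.006 0 0 1.336;0.7 -0.556 -0.387 0.036 0 0 1.336;0.7 -0.556 -0.387 0.056 0 0 1.336;0.7 -0.556 -0.387 0.056 0 0 1.336"

```text
clock: 2.72
position: [571.8, 5.8, 199.1]
tool_rot: [-0.001, 0.707, 0.708, -0.001]
contact_force: [-0.7, 0.2, 0.6]
opening: 59.9
gripper_force: 0.0
```

```bash
python3 -c "
from h import *
im,d,P=cloud('wrist','w1.png')
m=(P[...,2]>145)&(P[...,2]<158)&(abs(P[...,0]-573)<25)&(abs(P[...,1]-5)<25)
q=P[m];print(len(q),np.median(q,0),q.min(0),q.max(0)); print(proj('wrist',[573,4.7,152]))
plan((573,4.7,148,0))"
```

```text
701 [576.83134829   8.61620322 151.63987841] [570.08506248   0.57340523 145.04770447] [583.80879641  14.4560884  153.7311113 ]
[318.27373595 287.8480169 ]
t 2.77 tcp [572.4   5.6 200.6] yaw 0.1 q [-0.05  0.21  1.34  0.    1.59 -0.06] open 59.7 F [-0.2  0.2  0.5]
(573, 4.7, 148) [-0.0009  0.0006  0.0526] [-0.    -0.     0.001]
```

>>> send_rows --increments "0.7 0.001 0.002 0.026 0 0 0;0.7 0.001 0.002 0.052 0 0 0;0.7 0.001 0.002 0.052 0 0 0;0 0.001 0.002 0.052 0 0 0;0 0.001 0.002 0.052 0 0 0;0 0.001 0.002 0.052 0 0 0;0 0.001 0.002 0.052 0 0 0;0 0.001 0.002 0.052 0 0 0"

```text
clock: 3.78
position: [575.5, 5.9, 150.0]
tool_rot: [0.001, 0.707, 0.707, 0.001]
contact_force: [0.0, 0.2, 6.6]
opening: 12.2
gripper_force: 58.5
```

```bash
python3 -c "
from h import *
c=np.array([574.5,135.5]); r=130
T=[]
s=bot.state()['position']
plan(*[(*(c+r*np.array([np.cos(np.radians(-90-k)),np.sin(np.radians(-90-k))])),148,-k) for k in list(np.arange(8,104.5,8))+[104.5]])"
```

```text
t 3.77 tcp [575.5   5.9 150. ] yaw 0.0 q [-0.05  0.25  1.4   0.    1.49 -0.05] open 12.2 F [0.  0.2 6.6]
(np.float64(556.4074968751916), np.float64(6.765151063595852), 148) [ 0.0009 -0.0191  0.0019] [ 0.003 -0.     0.14 ]
(np.float64(538.6671437437901), np.float64(10.535979528018544), 148) [ 0.0046 -0.0369  0.0019] [ 0.003 -0.     0.279]
(np.float64(521.624236400146), np.float64(16.739090506461892), 148) [ 0.0108 -0.0539  0.0018] [ 0.003 -0.001  0.419]
(np.float64(505.61049564968334), np.float64(25.253747499664613), 148) [ 0.0194 -0.0699  0.0018] [ 0.003 -0.001  0.559]
(np.float64(490.9376107407499), np.float64(35.91422239453286), 148) [ 0.03   -0.0846  0.0017] [ 0.003 -0.001  0.698]
(np.float64(477.89117268793876), np.float64(48.51302117334842), 148) [ 0.0426 -0.0976  0.0017] [ 0.003 -0.001  0.838]
(np.float64(466.72511556784457), np.float64(62.80492254880291), 148) [ 0.0569 -0.1088  0.0017] [ 0.003 -0.001  0.977]
(np.float64(457.6567739811083), np.float64(78.51175091741996), 148) [ 0.0726 -0.1179  0.0016] [ 0.002 -0.002  1.117]
(np.float64(450.86265288163), np.float64(95.32779073125683), 148) [ 0.0894 -0.1247  0.0016] [ 0.002 -0.002  1.257]
(np.float64(446.47499210841295), np.float64(112.92573690329907), 148) [ 0.107  -0.129   0.0016] [ 0.002 -0.002  1.396]
(np.float64(444.57919248751756), np.float64(130.96306542867484), 148) [ 0.1251 -0.1309  0.0016] [ 0.002 -0.002  1.536]
(np.float64(445.21215360212443), np.float64(149.08870022479496), 148) [ 0.1432 -0.1303  0.0016] [ 0.002 -0.002  1.676]
(np.float64(448.3615555841204), np.float64(166.94984642795677), 148) [ 0.1611 -0.1272  0.0016] [ 0.002 -0.003  1.815]
(np.float64(448.64080675084597), np.float64(168.0494005270774), 148) [ 0.1622 -0.1269  0.0016] [ 0.002 -0.003  1.824]
```

>>> send_rows --increments "0 0 0 -0.003 0 0 0;0 0.0013 -0.0181 -0.003 0 0 0.14;0 0.005 -0.0358 -0.003 0 0 0.279;0 0.0112 -0.0529 -0.003 0 0 0.419;0 0.0198 -0.0689 -0.003 0 0 0.559;0 0.0304 -0.0836 -0.003 0 0 0.698;0 0.043 -0.0966 -0.003 0 0 0.838;0 0.0573 -0.1079 -0.003 0 0 0.977;0 0.0731 -0.1169 -0.003 0 0 1.117;0 0.0898 -0.1236 -0.003 0 0 1.257;0 0.1074 -0.128 -0.003 0 0 1.396;0 0.1255 -0.1299 -0.003 0 0 1.536;0 0.1436 -0.1293 -0.003 0 0 1.676;0 0.1625 -0.1259 -0.003 0 0 1.824;0 0.1625 -0.1259 -0.003 0 0 1.824;0 0.1625 -0.1259 -0.003 0 0 1.824;0 0.1625 -0.1259 -0.003 0 0 1.824"

```text
clock: 5.9
position: [448.8, 168.2, 150.0]
tool_rot: [0.0, 0.992, -0.126, -0.0]
contact_force: [4.7, 0.5, -8.8]
opening: 12.4
gripper_force: 59.2
```

```bash
python3 -c "
from h import *
im,d,P=cloud('top','t2.png')
plan((450,167,150,-104.5))"
```

```text
t 5.95 tcp [448.8 168.2 150.1] yaw -104.5 q [ 0.28 -0.02  1.68 -0.    1.47  2.11] open 11.8 F [ 5.   0.1 -8.6]
(450, 167, 150) [0.0014 0.0009 0.0001] [ 0.001  0.001 -0.   ]
```

View pics/t2.png

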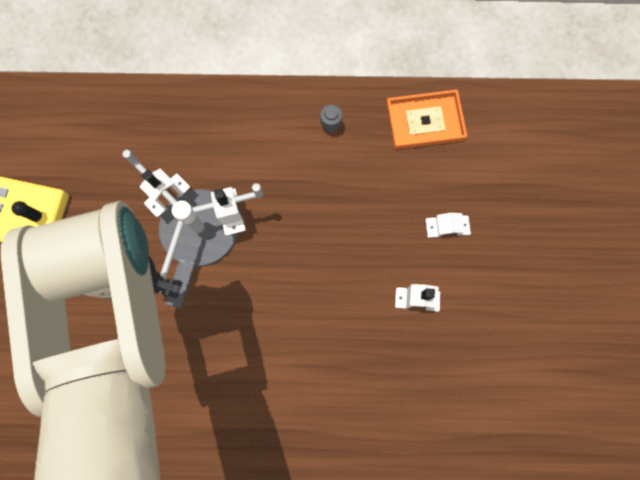

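The top picture shows the gripper on the peg near (165,285). The rod runs from the hub at (182,210) down over the foot, and the other two branches have turned along with it. I'll release, rise and measure the head angle.

>>> send_rows --increments "0 0 0 0.003 0 0 0;0 0 0 0.003 0 0 0;0.5 0 0 0.003 0 0 0;0.5 0 0 0.003 0 0 0;0.5 0 0 0.003 0 0 0;0.5 0 0 -0.03 0 0 0;0.5 0 0 -0.07 0 0 0;0.5 0 0 -0.12 0 0 0;0.5 0 0 -0.17 0 0 0;0.5 0 0 -0.17 0 0 0"

```text
clock: 7.2
position: [449.9, 168.6, 325.8]
tool_rot: [-0.002, 0.992, -0.126, 0.004]
contact_force: [0.6, 1.1, -1.0]
opening: 42.9
gripper_force: 0.0
```

```bash
python3 -c "
from h import *
plan((443.5,-277,320,-94))
for n in('top','wrist'):
    im,d,P=cloud(n,'w3.png'); Z=P[...,2]; X=P[...,:2]-[573.5,135]
    u=np.array([-.968,.25]); a=X@u; b=X@np.array([-.25,-.968])
    g=im.astype(int).sum(2); sat=im.max(2).astype(int)-im.min(2)
    def fit(m,s):
        q=P[m][:,:2].astype(np.float32)
        if len(q)<20: print(n,s,len(q));return
        r=cv2.minAreaRect(q); l=cv2.fitLine(q,cv2.DIST_HUBER,0,.01,.01).ravel()
        print(n,s,len(q),np.median(P[m],0).round(1),np.round(r[0],1),np.round(r[1],1),np.degrees(np.arctan2(l[1],l[0])).round(2))
    fit((Z>110)&(Z<125)&(a>22)&(a<118)&(abs(b)<15),'rod')
    fit((Z>145)&(Z<156)&(a>115)&(a<145)&(abs(b)<25),'peg')
    fit((Z>6)&(Z<16)&(a>90)&(a<165)&(abs(b)<30)&(sat<25)&(g<300),'foot')
    fit((Z>130)&(Z<140)&(abs(a)<25)&(abs(b)<25),'hub')
"
```

```text
t 7.2 tcp [449.9 168.6 325.8] yaw -104.5 q [ 0.28 -0.09  1.4   0.    1.82  2.11] open 42.9 F [ 0.6  1.1 -1. ]
(443.5, -277, 320) [0.1054 0.433  0.0047] [-0.004 -0.007 -0.183]
top rod 352 [505.5 151.9 119.6] [505.6 152.4] [10.7 95.8] -14.38
top peg 71 [447.9 166.7 151.9] [448.  167.3] [13.2 13.4] 75.93
top foot 109 [436.  157.5  11.7] [450.5 152.2] [12.1 64.2] -19.14
top hub 279 [572.4 134.4 135.2] [573.3 134.8] [30.4 30.6] 22.5
wrist rod 1412 [508.7 154.2 119.2] [506.4 154.9] [ 9.5 95.9] -14.07
wrist peg 248 [450.6 169.1 151.8] [450.  169.4] [13.  13.5] -44.47
wrist foot 209 [440.4 159.6  11.9] [453.6 156.8] [ 8.2 61.4] -18.4
wrist hub 1564 [575.2 136.9 134.9] [575.2 136.9] [31.  31.1] -19.33
```

View pics/w3.png

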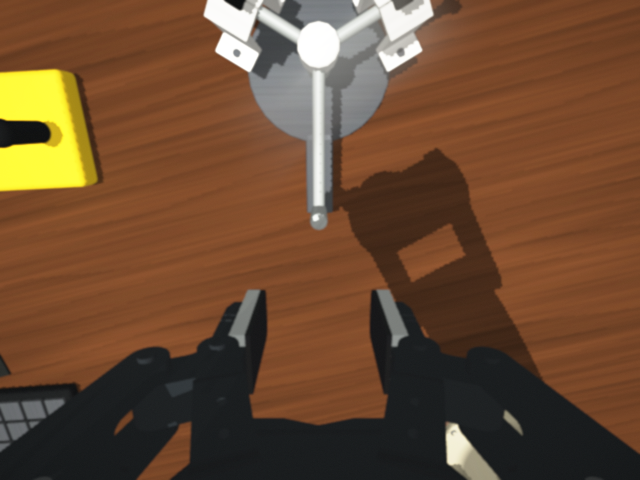

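The wrist picture shows the empty rod centred over the pointer foot, with the hub at (318,45), the peg at (318,218) and the foot at about 307–332. The measured rod angle of −14.2° matches the foot, so the swing is good. Next is the bracket.

>>> send_rows --increments "0.7 0.105 0.433 0.005 0 0 -0.183;0.7 0.105 0.433 0.005 0 0 -0.183;0.7 0.105 0.433 0.005 0 0 -0.183;0.7 0.105 0.433 0.005 0 0 -0.183;0.7 0.105 0.433 0.005 0 0 -0.183;0.7 0.105 0.433 0.005 0 0 -0.183;0.7 0.105 0.433 0.005 0 0 -0.183;0.7 0.105 0.433 0.005 0 0 -0.183;0.7 0.105 0.433 0.005 0 0 -0.183;0.7 0.105 0.433 0.055 0 0 -0.183;0.7 0.105 0.433 0.105 0 0 -0.183;0.7 0.105 0.433 0.125 0 0 -0.183;0.7 0.105 0.433 0.125 0 0 -0.183"

```text
clock: 8.93
position: [441.8, -274.9, 194.5]
tool_rot: [-0.001, 0.999, -0.034, -0.002]
contact_force: [0.7, -0.7, -0.2]
opening: 59.4
gripper_force: 0.0
```

```bash
python3 -c "
from h import *
im,d,P=cloud('wrist','w4.png'); Z=P[...,2]
w=(abs(P[...,0]-445)<50)&(abs(P[...,1]+277)<60)
for s,a,b in(('post',110,119),('roof',55,80),('feet',2,12)):
    m=w&(Z>a)&(Z<b)
    if s=='feet': m&=(im.min(2)>130)
    q=P[m]; r=cv2.minAreaRect(q[:,:2].astype(np.float32)); print(s,len(q),np.median(q,0).round(1),np.round(r[0],1),np.round(r[1],1),round(r[2],1))
plan((445,-276,160,-94),(445,-276,106,-94))"
```

```text
post 822 [ 447.8 -276.4  115.8] [ 446.6 -276.3] [15.7 16.5] 85.7
roof 2704 [ 452.6 -276.9   68.2] [ 446.5 -276.5] [46.4 36.6] 85.8
feet 1299 [ 451.1 -253.6    5. ] [ 447.1 -276.4] [80.6 36.3] 85.1
t 8.97 tcp [ 442.4 -275.6  196.3] yaw -93.9 q [-0.63  0.07  1.5   0.    1.57  1.01] open 59.7 F [ 0.5 -0.5  0.2]
(445, -276, 160) [0.0027 0.0002 0.0363] [-0.001  0.     0.002]
(445, -276, 106) [0.0027 0.0002 0.0903] [-0.001  0.     0.002]
```

View pics/w4.png

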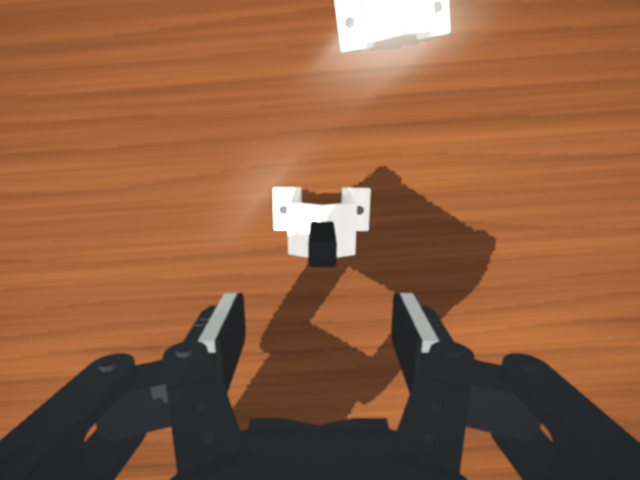

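The wrist picture shows the post at (321,245), centred between the fingers. The low bracket is well clear at the top, near (393,20).

>>> send_rows --increments "0.7 0.003 0.001 0.04 0 0 0.009;0.7 0.003 0.001 0.07 0 0 0.009;0.7 0.003 0.001 0.09 0 0 0.009;0.7 0.003 0.001 0.09 0 0 0.009;0 0.003 0.001 0.09 0 0 0.009;0 0.003 0.001 0.09 0 0 0.009;0 0.003 0.001 0.09 0 0 0.009;0 0.003 0.001 0.09 0 0 0.009;0 0.003 0.001 0.09 0 0 0.009;0 0.003 0.001 0.09 0 0 0.009"

```text
clock: 10.22
position: [445.6, -278.5, 107.4]
tool_rot: [0.0, 0.999, -0.04, 0.001]
contact_force: [-0.6, 1.6, 6.5]
opening: 15.0
gripper_force: 61.6
```

```bash
python3 -c "
from h import *
plan((445,-276,300,-94.4),(506.5,153.2,300,-104.3))"
```

```text
t 10.22 tcp [ 445.6 -278.5  107.4] yaw -94.5 q [-0.63  0.15  1.59  0.    1.39  1.02] open 15.0 F [-0.6  1.6  6.5]
(445, -276, 300) [-0.0004 -0.0023 -0.1926] [ 0.001 -0.002 -0.002]
(506.5, 153.2, 300) [ 0.027  -0.435  -0.1928] [ 0.    -0.002  0.17 ]
```

>>> send_rows --increments "0 0 0 -0.02 0 0 0;0 0 0 -0.06 0 0 0;0 0 0 -0.11 0 0 0;0 0 0 -0.16 0 0 0;0 0 -0.01 -0.19 0 0 0;0 0.003 -0.045 -0.193 0 0 0.017;0 0.005 -0.085 -0.193 0 0 0.034;0 0.008 -0.125 -0.193 0 0 0.05;0 0.01 -0.165 -0.193 0 0 0.065;0 0.013 -0.205 -0.193 0 0 0.08;0 0.015 -0.245 -0.193 0 0 0.095;0 0.018 -0.285 -0.193 0 0 0.11;0 0.02 -0.325 -0.193 0 0 0.125;0 0.023 -0.365 -0.193 0 0 0.14;0 0.025 -0.405 -0.193 0 0 0.155;0 0.027 -0.43 -0.193 0 0 0.17;0 0.027 -0.435 -0.193 0 0 0.17;0 0.027 -0.435 -0.193 0 0 0.17;0 0.027 -0.435 -0.193 0 0 0.17;0 0.027 -0.435 -0.193 0 0 0.17"

```text
clock: 12.72
position: [506.4, 152.4, 299.4]
tool_rot: [-0.0, 0.992, -0.125, 0.0]
contact_force: [-0.8, -0.4, -0.6]
opening: 15.0
gripper_force: 60.6
```

```bash
python3 -c "
from h import *
plan((506.2,153.3,220,-104.3),(506.2,153.3,158,-104.3))
im,d,P=cloud('wrist','w5.png'); Z=P[...,2]
X=P[...,:2]-[574.3,136]; a=X@[-.968,.25]; b=X@[-.25,-.968]
def fit(m,s):
    q=P[m][:,:2].astype(np.float32)
    if len(q)<20: print(s,len(q)); return
    l=cv2.fitLine(q,cv2.DIST_HUBER,0,.01,.01).ravel(); r=cv2.minAreaRect(q)
    print(s,len(q),np.round(r[0],1),np.round(r[1],1),np.degrees(np.arctan2(l[1],l[0])).round(2),'b',np.median(b[m]).round(1))
fit((Z>110)&(Z<125)&(a>22)&(a<118)&(abs(b)<15),'rod')
fit((Z>130)&(Z<140)&(abs(a)<25)&(abs(b)<25),'hub')
fit((Z>185)&(Z<210)&(abs(a-70)<45)&(abs(b)<60)&(im.min(2)>100),'feet')
fit((Z>255)&(Z<275)&(abs(a-70)<35)&(abs(b)<40)&(im.min(2)>100),'roof')
cs=viewer.read_camera('scene')[0]; p=proj('scene',[506,153,170]).astype(int); print(p)
x0,y0=np.clip(p-[150,150],0,[340,180]); cv2.imwrite('pics/s5.png',cv2.resize(cs[y0:y0+300,x0:x0+300],None,fx=2,fy=2))
"
```

```text
t 12.72 tcp [506.4 152.4 299.4] yaw -104.3 q [ 0.22  0.06  1.31 -0.    1.77  2.04] open 15.0 F [-0.8 -0.4 -0.6]
(506.2, 153.3, 220) [-0.0004 -0.0008  0.0794] [-0.    -0.    -0.001]
(506.2, 153.3, 158) [-0.0005 -0.0008  0.1414] [-0.    -0.    -0.001]
rod 1169 [514.1 152.6] [ 9.5 80.3] -14.58 b -0.9
hub 1531 [575.4 136.5] [30.6 31.5] 37.09 b -0.9
feet 2201 [507.3 153.7] [79.9 36.3] 76.27 b -17.3
roof 3532 [513.6 151.7] [46.5 23.8] 75.86 b -0.2
[487 227]
```

View pics/w5.png

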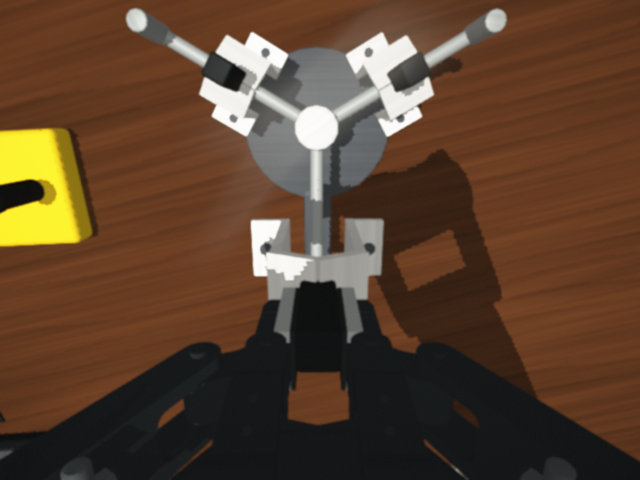

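View pics/s5.png

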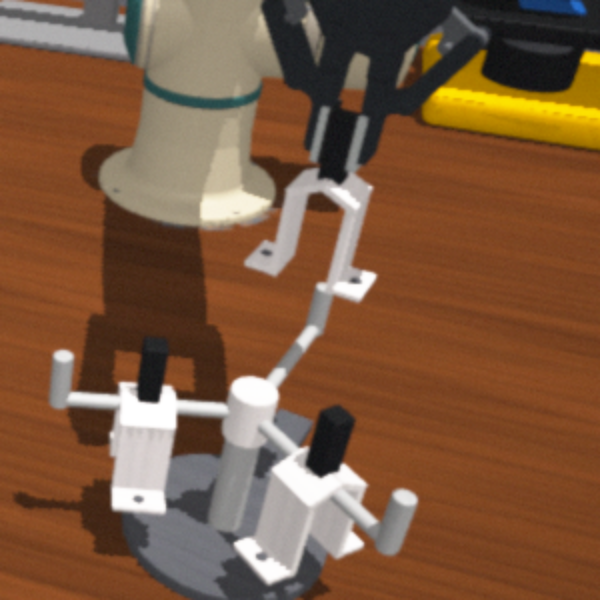

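Both pictures show the bracket aligned with the rod: the legs at (270,250) and (362,250) straddle the rod at column 317. It sits 70 mm out from the hub, so I'll lower it.

>>> send_rows --increments "0 0 0 0.03 0 0 0;0 0 0 0.06 0 0 0;0 0 0 0.09 0 0 0;0 0 0 0.115 0 0 0;0 0 0 0.13 0 0 0;0 0 0 0.135 0 0 0;0 0 0 0.138 0 0 0;0 0 0 0.14 0 0 0;0 0 0 0.14 0 0 0;0 0 0 0.14 0 0 0"

```text
clock: 14.08
position: [506.5, 153.2, 159.7]
tool_rot: [-0.0, 0.992, -0.124, 0.0]
contact_force: [-0.3, -0.4, -1.8]
opening: 15.1
gripper_force: 60.6
```

>>> send_rows --increments "0 0 0 0.001 0 0 0;0 0 0 0.002 0 0 0;0 0 0 0.002 0 0 0;0 0 0 0.002 0 0 0"

```text
clock: 14.58
position: [506.7, 153.4, 158.3]
tool_rot: [-0.0, 0.992, -0.124, 0.001]
contact_force: [-1.4, 1.4, 6.0]
opening: 15.3
gripper_force: 61.4
```

Contact at the expected height. I'll release gently and rise.

>>> send_rows --increments "0.25 0 0 -0.001 0 0 0;0.3 0 0 -0.001 0 0 0;0.5 0 0 -0.001 0 0 0;0.6 0 0 -0.001 0 0 0;0.6 0 0 -0.001 0 0 0;0.6 0 0 -0.02 0 0 0;0.6 0 0 -0.05 0 0 0;0.6 0 0 -0.1 0 0 0;0.6 0 0 -0.15 0 0 0;0.6 -0.05 0 -0.17 0 0 0;0.6 -0.1 0 -0.17 0 0 0;0.6 -0.1 0 -0.17 0 0 0;0.6 -0.1 0 -0.17 0 0 0"

```text
clock: 16.2
position: [409.7, 177.8, 327.4]
tool_rot: [-0.0, 0.992, -0.124, 0.0]
contact_force: [0.0, 0.3, -0.1]
opening: 51.3
gripper_force: 0.0
```

```bash
python3 -c "
from h import *
plan()
im,d,P=cloud('wrist','w6.png'); Z=P[...,2]
X=P[...,:2]-[574.8,136.3]; a=X@[-.968,.25]; b=X@[-.25,-.968]
def fit(m,s):
    q=P[m][:,:2].astype(np.float32)
    if len(q)<20: print(s,len(q)); return
    l=cv2.fitLine(q,cv2.DIST_HUBER,0,.01,.01).ravel(); r=cv2.minAreaRect(q)
    print(s,len(q),np.median(Z[m]).round(1),np.round(r[0],1),np.round(r[1],1),np.degrees(np.arctan2(l[1],l[0])).round(2))
fit((Z>110)&(Z<122)&(((a>22)&(a<48))|((a>92)&(a<118)))&(abs(b)<12),'rod')
fit((Z>130)&(Z<140)&(abs(a)<25)&(abs(b)<25),'hub')
fit((Z>162)&(Z<172)&(abs(a-70)<25)&(abs(b)<25),'post')
fit((Z>48)&(Z<62)&(abs(a-70)<30)&(abs(b)<50),'feet')
cs=viewer.read_camera('scene')[0]
cv2.imwrite('pics/s6.png',np.hstack([cv2.resize(cs[150:400,340:590],(400,400)),cv2.resize(im,(400,300))[:300].copy() if 0 else cv2.copyMakeBorder(cv2.resize(im,(400,300)),0,100,0,0,cv2.BORDER_CONSTANT)]))
"
```

```text
t 16.2 tcp [409.7 177.8 327.4] yaw -104.3 q [ 0.33 -0.18  1.48 -0.    1.84  2.15] open 51.3 F [ 0.   0.3 -0.1]
rod 850 119.2 [507.2 154.2] [ 9.5 95.9] -14.45
hub 212 134.2 [562.6 140.3] [24.1  5.9] 74.88
post 585 166.8 [506.8 152. ] [15.3 16.3] -53.22
feet 1039 56.9 [508.1 156.9] [80.  35.5] 75.11
```

View pics/s6.png

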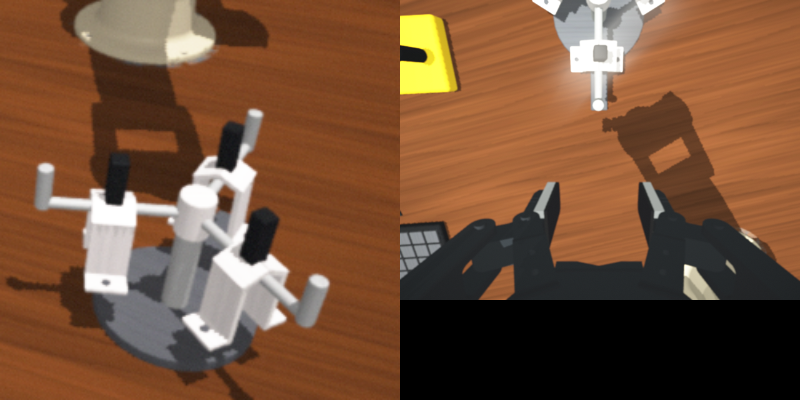

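The picture shows the bracket astride the rod, with all three branches now carrying one. Its tilt reads about 2.5°, so I'll let it settle and check again.

>>> send_rows --increments "0.6 0 0 0 0 0 0;0.6 0 0 0 0 0 0;0.6 0 0 0 0 0 0;0.6 0 0 0 0 0 0;0.6 0 0 0 0 0 0;0.6 0 0 0 0 0 0;0.6 0 0 0 0 0 0;0.6 0 0 0 0 0 0;0.6 0 0 0 0 0 0;0.6 0 0 0 0 0 0;0.6 0 0 0 0 0 0;0.6 0 0 0 0 0 0"

```text
clock: 17.8
position: [409.4, 177.9, 327.3]
tool_rot: [-0.0, 0.992, -0.124, -0.0]
contact_force: [-0.3, 0.4, 0.2]
opening: 51.1
gripper_force: 0.0
```

```bash
python3 -c "
from h import *
im,d,P=cloud('wrist'); Z=P[...,2]
X=P[...,:2]-[574.8,136.3]; a=X@[-.968,.25]; b=X@[-.25,-.968]
for s,m in dict(rod=(Z>110)&(Z<122)&(((a>22)&(a<48))|((a>92)&(a<118)))&(abs(b)<12),post=(Z>162)&(Z<172)&(abs(a-70)<25)&(abs(b)<25),feet=(Z>48)&(Z<62)&(abs(a-70)<30)&(abs(b)<50)).items():
    q=P[m][:,:2].astype(np.float32); r=cv2.minAreaRect(q); l=cv2.fitLine(q,2,0,.01,.01).ravel()
    print(s,len(q),np.round(r[0],1),np.degrees(np.arctan2(l[1],l[0])).round(2),'lateral',(b[m].min()+b[m].max())/2)
f=(Z>48)&(Z<62)&(abs(a-70)<30)
print('foot z',np.median(Z[f&(b>24)&(b<50)]),np.median(Z[f&(b<-24)&(b>-50)]))
"
```

```text
rod 840 [507.1 154.3] -14.49 lateral -0.44806004818939105
post 565 [506.6 152.3] -25.84 lateral 1.49888621148345
feet 1073 [507.7 157. ] 75.58 lateral -3.2843830388000015
foot z 54.664358603574755 57.682378349045734
```

```bash
python3 -c "
from plant import close_job
print(close_job())"
```

```text
the job is handed in; nothing more can be done
None
```

I swung the empty branch over the pointer foot, then hung the tall bracket astride it (about 2.5° off upright and steady), left the low bracket untouched, and handed the job in at about 18 s.

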